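# Switch on a bite-alarm set in order

### The job

Switch on the bite-alarm set by lightly pressing in the round key on each device in this order: first the receiver (the box with the stub aerial), then the alarm with two ears, then the round alarm. Push each key fully in: it stays in, only its springy top comes back a little. Do not pick up, tip or shift the devices, and leave the other things on the table where they are.

Things in the scene. Friction and masses are not known exactly. Their poses are not given: they have to be found in the camera images.
- receiver: The receiver: a flat black box 104 x 62 x 26 mm (x, y, z), loose, about 0.3 kg, lying flat, with a round key in the middle of its top, three small clear lamps in a row beside the key and a stub aerial 40 mm long sticking out of one short end (+x, on the +y side). Origin: centre of its underside; x along its length towards the aerial, z up.
- eared_alarm: The eared bite alarm: a black block 76 x 60 x 30 mm lying on its back, loose, about 0.3 kg, with a round key in the middle of its top, two ears that stick out 32 mm beyond one end (+x) like a fork, and a brass threaded stud 22 mm long at the other end (-x). Origin: under the key, at its underside; z up.
- round_alarm: The round bite alarm: a black drum 72 mm across and 34 mm high lying on its back, loose, about 0.3 kg, no ears, with a round key in the middle of its top and a brass threaded stud 22 mm long at one side (-x). Origin: under the key, at its underside; z up.
- spool: Bystander: white line spool lying flat, 64 mm across, 23 mm high. Origin: centre of its underside.
- tin: Bystander: small round red tin, 51 mm across, 19 mm high. Origin: centre of its underside.
- oil: Bystander: standing oil bottle, 31 mm across, 95 mm high. Origin: centre of its underside.
- plug: Bystander: green plug lure, 38 x 87 x 18 mm, lying. Origin: centre of its underside.
- receiver_key_top (a point): Centre of the top of the receiver's key: a grey round push key 28 mm across that stands 15 mm proud of the receiver's top (so its top is 41 mm above the table at the start). It moves with the key's springy cap.
- receiver_key (a joint): How far the receiver's key is latched in, in m: 0 out (off), 0.006 fully in; switched on beyond 0.004. It moves down against a friction of about 3 N and stays where it is left. The key's cap is springy: it gives up to 6 mm more, 1.5 N per mm, on top of this travel and springs back when let go, so the fingertip must push the top about 6 mm down to switch on; at about 8 mm the latch reaches its end and the force rises softly to 9 N at 12 mm, where the stop is hard.
- eared_alarm_key_top (a point): Centre of the top of the eared alarm's key: a grey round push key 28 mm across that stands 15 mm proud of the eared alarm's top (so its top is 45 mm above the table at the start). It moves with the key's springy cap.
- eared_alarm_key (a joint): How far the eared alarm's key is latched in, in m: 0 out (off), 0.006 fully in; switched on beyond 0.004. It moves down against a friction of about 3 N and stays where it is left. The key's cap is springy: it gives up to 6 mm more, 1.5 N per mm, on top of this travel and springs back when let go, so the fingertip must push the top about 6 mm down to switch on; at about 8 mm the latch reaches its end and the force rises softly to 9 N at 12 mm, where the stop is hard.
- round_alarm_key_top (a point): Centre of the top of the round alarm's key: a grey round push key 28 mm across that stands 15 mm proud of the round alarm's top (so its top is 49 mm above the table at the start). It moves with the key's springy cap.
- round_alarm_key (a joint): How far the round alarm's key is latched in, in m: 0 out (off), 0.006 fully in; switched on beyond 0.004. It moves down against a friction of about 3 N and stays where it is left. The key's cap is springy: it gives up to 6 mm more, 1.5 N per mm, on top of this travel and springs back when let go, so the fingertip must push the top about 6 mm down to switch on; at about 8 mm the latch reaches its end and the force rises softly to 9 N at 12 mm, where the stop is hard.

How it is judged:
By the outcome, as a careful person would: the job done as asked, in the order asked, and still so for the second after the job is handed in, with the robot touching nothing.
It also fails if it takes over 42 s, if anything falls off the work surface, if the arm or the gripper's body presses on something with over 40 N, if the wrist force passes 120 N, or if a joint passes its speed limit or range.

### The arm

A 6-joint arm with a two-finger parallel gripper is mounted at the origin on a cart in front of the work surface, level with it; the furniture and walls round the work are solid. World frame = base frame: x ahead of the robot, y to its left, z up, the work surface at z = 0. Lengths are in m, angles in rad, forces in N, time in s.
With the tool pointing down it reaches from about 0.3 to 0.875 m from the base axis. Payload 6.4 kg.
Tool frame: the origin (TCP) lies on the centre line of the jaws, within the pads' length; the fingertips stand 25 mm ahead of it and the grasp point (between the pads) lies 6 mm ahead of it; z points along the fingers, y is the line along which they close (so a half turn about z gives the same grasp; the last joint's range is limited). The gripper opens to 85 mm and grips with 20 to 120 N. Pads are 22 mm wide; open, the fingers measure 114 mm over their backs; the gripper's body (76 mm by 85 mm) begins 54 mm behind the grasp point. The pads swing forward as they close: fully open they stand 13 mm farther back than shut.
Start: joints at [1.046, 0.181, 1.607, -0, 1.354, -0.206], TCP at [0.18, 0.546, 0.256] pointing down, gripper open.
Joint ranges: [-2.99, 2.99], [-0.89, 2.07], [0.3, 2.58], [-1.14, 4.28], [0, 2.63], [-3.12, 3.12]. Speed limits (rad/s): [2.57, 2.57, 3.01, 3.14, 3.14, 3.14].

### API

Orientations are given as a unit quaternion [w, x, y, z].
In Python, from bench import get_obs, camera, hand_in, spot_in gives the robot as it stands.
- The arm moves only by the shell command python3 -m jog 'ROWS'. ROWS is JSON, one flat list of numbers, 7 for each row, row after row: the shift along the tool's x, y, z in m, then the turn, a rotation vector about the tool's x, y, z in rad, then the closure, from 0 (fully open) to 1 (shut). A call has 1 to 20 rows; each row is the pose to reach, as a shift and turn from the pose commanded when the call began, along the tool's axes at that moment; what a row does not reach only later rows make up. A row lasts 1/8 s, in which the tool goes at most 62.5 mm and 10.7 degrees, less where a joint would pass 70% of its speed; a pose out of reach is approached as far as the arm can. A call with a gripper value outside its range is refused whole. The fingers move at their own pace and stop on an object; the grip force is fixed at half the most. Time passes only in rows, so rows that repeat a pose let the fingers close. It gives the time, the measured TCP pose, the force, the opening and the grip force at its end, in the units of the state.
- get_obs(): the state, without advancing time (a new reading comes with each control period).
- camera(name): name is "scene" or "top" or "wrist"; returns a dict with "frame" (384x512x3 uint8, red, green, blue), "mtx" (3x3 intrinsics, pixels), "extrinsics" (4x4, takes a point from camera to world coordinates). Camera axes: x right, y up, looking along -z (the intrinsics and any distortion apply to the point x, -y, -z); pixel columns grow to the right and rows downward; lengths in m; the calibration is good to about 2 mm. The wrist camera is an equidistant fisheye: a pixel r from the principal point sees the ray r / f radians off the axis. A picture is of the moment at which its call begins. There is no depth.
- hand_in(): hands the job in; it is judged then, once.
Trained networks look in a picture, given as the dict that the camera call returned (one of the last four; its "shot" number tells which), for a name from the list of things; names that differ only in an ending like _2 or _b are one class to them, and where a whole thing is asked for, a point or a joint stands for the part that bears it (a point fixed in the world has none). Each returns a list of dicts, best first, with "confidence" (0 to 1); they miss things now and then, are a little off and sometimes report something else, mostly with a low value. They report only what shows in the picture. A call takes as long as a camera call.
- spot_in(picture, name): "xyz" ([x, y, z] in m, in world coordinates, good to about 4 mm: the middle of the surface that is visible of it).
The state is a dict: "time_s": time; "q": joint angles; "dq": joint speeds; "joint_efforts": joint torques, N m; "eef_pos": TCP position; "eef_rot": TCP orientation; "wrist_force": force on the tool from outside, world axes, zero at the start; "torque": the same for the moment, N m; "opening": opening from 0.0 (shut) to 1.0 (fully open); "grasp_force": force on a finger pad.
Only numpy, scipy, OpenCV 4.12 (cv2) and the standard library are available. Lean on these libraries where they do the work, as an engineer would, in place of code of your own. Each camera call takes 0.05 s, during which the arm holds its last target. There are 200 camera calls.

## Working session

There is one attempt and no reset: what is moved stays moved. The work goes in short steps, Python scripts to look and compute and a shell command to move; the robot and the scene stay as the last step left them, time stands still between calls to the robot, and variables do not carry over. Pictures are saved under pics/ and viewed, at most 10 in all, crops included, and the job is handed in when it is done.

```bash
mkdir -p pics
python3 - <<'E'
from bench import *
import cv2,numpy as np
o=get_obs();print(o['time_s'],o['eef_pos'],o['eef_rot'],o['opening'],o['wrist_force'])
for c in ['top','scene']:
    p=camera(c);cv2.imwrite(f'pics/{c}0.png',p['frame'][:,:,::-1])
    for n in ['receiver','eared_alarm','round_alarm','receiver_key_top','eared_alarm_key_top','round_alarm_key_top','oil']:
        print(c,n,[(np.round(d['xyz'],3).tolist(),round(d['confidence'],2)) for d in spot_in(p,n)[:3]])
E
```

```text
0.0 [0.17995275 0.5455763  0.25536806] [-3.08535095e-04  1.58730090e-01  9.87321617e-01 -8.29418257e-04] 1.0020115971565795 [ 0.49853389 -0.33451126  0.00275407]
top receiver [([0.541, 0.021, 0.027], 0.96)]
top eared_alarm [([0.496, 0.194, 0.03], 0.65), ([0.503, -0.218, 0.05], 0.63)]
top round_alarm [([0.504, -0.222, 0.036], 0.64), ([0.493, 0.194, 0.042], 0.51)]
top receiver_key_top [([0.54, 0.018, 0.028], 0.42)]
top eared_alarm_key_top [([0.494, 0.196, 0.04], 0.55)]
top round_alarm_key_top []
top oil [([0.693, -0.054, 0.054], 0.6)]
scene receiver [([0.531, 0.006, 0.03], 0.88)]
scene eared_alarm [([0.499, 0.182, 0.025], 0.97), ([0.698, -0.06, 0.039], 0.24)]
scene round_alarm [([0.498, -0.234, 0.034], 0.87)]
scene receiver_key_top [([0.495, 0.195, 0.049], 0.66), ([0.537, 0.007, 0.036], 0.56), ([0.497, -0.232, 0.035], 0.3)]
scene eared_alarm_key_top []
scene round_alarm_key_top []
scene oil [([0.534, 0.01, 0.041], 0.59), ([0.694, -0.059, 0.039], 0.58)]
```

View pics/top0.png

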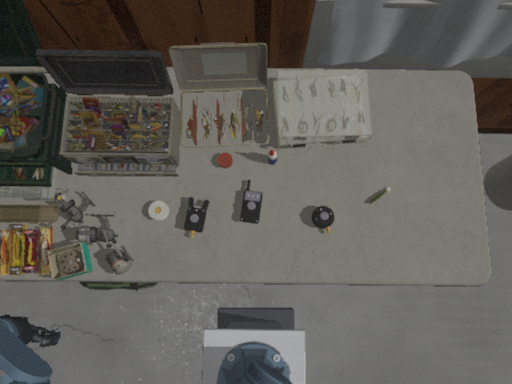

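The top view shows the eared alarm at about (196,216), the receiver at (251,205) and the round alarm at (322,217), which agrees with the networks. I'm moving above the receiver with the fingers shut.

```bash
python3 -m jog '[-0.05,-0.04,0,0,0,0,1, -0.1,-0.077,0.01,0,0,0,1, -0.15,-0.115,0.02,0,0,0,1, -0.2,-0.154,0.03,0,0,0,1, -0.25,-0.19,0.04,0,0,0,1, -0.3,-0.23,0.05,0,0,0,1, -0.35,-0.27,0.06,0,0,0,1, -0.4,-0.31,0.06,0,0,0,1, -0.45,-0.35,0.06,0,0,0,1, -0.49,-0.38,0.06,0,0,0,1, -0.508,-0.391,0.06,0,0,0,1, -0.508,-0.391,0.06,0,0,0,1, -0.508,-0.391,0.06,0,0,0,1, -0.508,-0.391,0.06,0,0,0,1]'
cat > h.py <<'E'
from bench import *
import cv2,numpy as np
from scipy.spatial.transform import Rotation as R
def rot(o):
    q=o['eef_rot'];return R.from_quat([q[1],q[2],q[3],q[0]])
def todelta(t,o=None):
    o=o or get_obs();return rot(o).inv().apply(np.array(t)-o['eef_pos'])
def pix2world(p,u,v,z):
    K=p['mtx'];x=(u-K[0,2])/K[0,0];y=(v-K[1,2])/K[1,1]
    r=np.hypot(x,y);s=np.sin(r)/max(r,1e-9)
    d=np.array([x*s,-y*s,-np.cos(r)]);E=p['extrinsics']
    d=E[:3,:3]@d;c=E[:3,3];return c+d*(z-c[2])/d[2]
def world2pix(p,w):
    E=p['extrinsics'];c=E[:3,:3].T@(np.array(w)-E[:3,3]);x,y,z=c[0],-c[1],-c[2]
    r=np.hypot(x,y);th=np.arctan2(r,z);K=p['mtx']
    return K[0,2]+K[0,0]*th*x/r,K[1,2]+K[1,1]*th*y/r
E
python3 - <<'E'
from h import *
p=camera('wrist');cv2.imwrite('pics/w1.png',p['frame'][:,:,::-1])
o=get_obs();print(o['time_s'],o['eef_pos'],o['opening'])
print('tip px',world2pix(p,o['eef_pos']+rot(o).apply([0,0,.025])))
for n in ['receiver','receiver_key_top']:
    for d in spot_in(p,n)[:3]: print(n,np.round(d['xyz'],4),d['confidence'],world2pix(p,d['xyz']))
E
```

```text
time_s: 2.55
eef_pos: [0.5393, 0.017, 0.1963]
eef_rot: [-0.0, 0.158, 0.987, 0.0]
wrist_force: [0.3, -0.2, 0.1]
opening: 0.003
grasp_force: 0.0
2.6 [0.53944782 0.01688997 0.19635849] -0.0003794013014999472
tip px (np.float64(256.3192251747567), np.float64(246.51342942272913))
receiver [0.5358 0.0215 0.0262] 0.56 (np.float64(259.5047362080317), np.float64(174.530206229157))
receiver_key_top [0.5337 0.0152 0.0457] 0.96 (np.float64(252.62255139962573), np.float64(179.37845055427186))
```

View pics/w1.png

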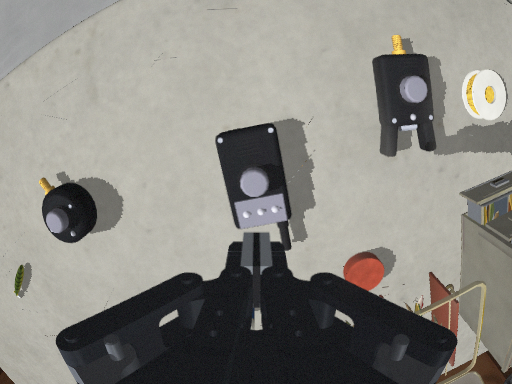

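The wrist view shows all three devices: the receiver key at about (254,181), the eared alarm key at (414,89) and the round alarm key at (56,221). I'll refine these by finding the grey discs.

Run:
```python
from h import *
p=camera('wrist');f=p['frame']
out=[]
for n,(u,v),z in [('rec',(254,181),.041),('ear',(414,89),.045),('rnd',(56,221),.049)]:
    c=f[v-25:v+25,u-25:u+25]
    print(n,pix2world(p,u,v,z).round(4))
    e=np.array([world2pix(p,pix2world(p,u,v,z)+[.014*np.cos(a),.014*np.sin(a),0]) for a in np.linspace(0,6.28,40)])
    im=cv2.resize(c[:,:,::-1],None,fx=5,fy=5,interpolation=cv2.INTER_NEAREST).copy()
    cv2.polylines(im,[np.int32((e-[u-25,v-25]+.5)*5)],True,(0,0,255),1);out.append(im)
cv2.imwrite('pics/k.png',np.hstack(out))
print(get_obs()['eef_pos'])
```

```text
rec [0.5373 0.0149 0.041 ]
ear [0.4952 0.1938 0.045 ]
rnd [ 0.5072 -0.2158  0.049 ]
[0.5398637  0.01628534 0.1964914 ]
```

View pics/k.png

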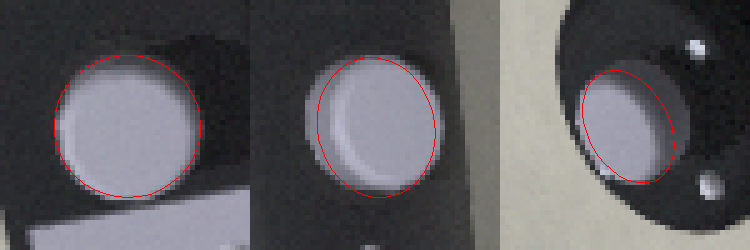

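```bash
python3 -m jog '[0.002,-0.002,0.03,0,0,0,1, 0.002,-0.002,0.065,0,0,0,1, 0.002,-0.002,0.095,0,0,0,1, 0.002,-0.002,0.115,0,0,0,1, 0.002,-0.002,0.125,0,0,0,1, 0.002,-0.002,0.126,0,0,0,1, 0.002,-0.002,0.126,0,0,0,1]'
python3 -m jog '[0,0,0.002,0,0,0,1, 0,0,0.004,0,0,0,1, 0,0,0.006,0,0,0,1, 0,0,0.008,0,0,0,1, 0,0,0.008,0,0,0,1]'
```

```text
time_s: 3.62
eef_pos: [0.5382, 0.0142, 0.0712]
eef_rot: [0.001, 0.159, 0.987, -0.0]
wrist_force: [0.2, -0.6, -0.2]
opening: -0.001
grasp_force: 0.0
time_s: 4.25
eef_pos: [0.5378, 0.0142, 0.0624]
eef_rot: [0.0, 0.159, 0.987, -0.0]
wrist_force: [-0.2, -0.1, 2.9]
opening: -0.001
grasp_force: 1.3
```

```bash
python3 -m jog '[0,0,0.0015,0,0,0,1, 0,0,0.003,0,0,0,1, 0,0,0.0045,0,0,0,1, 0,0,0.006,0,0,0,1, 0,0,0.0065,0,0,0,1, 0,0,0.0065,0,0,0,1]'
```

```text
time_s: 5.0
eef_pos: [0.5378, 0.0142, 0.0561]
eef_rot: [0.0, 0.159, 0.987, -0.0]
wrist_force: [0.3, 0.5, 5.3]
opening: 0.007
grasp_force: 2.9
```

```bash
python3 -m jog '[0,0,-0.01,0,0,0,1, 0,0,-0.04,0,0,0,1, 0.01,0.02,-0.08,0,0,0,1, 0.035,0.06,-0.11,0,0,0,1, 0.065,0.105,-0.12,0,0,0,1, 0.088,0.144,-0.12,0,0,0,1, 0.096,0.157,-0.12,0,0,0,1, 0.096,0.157,-0.12,0,0,0,1, 0.096,0.157,-0.12,0,0,0,1]'
cat > k.py <<'E'
from h import *
import sys
n,x,y,z,fn=sys.argv[1],*map(float,sys.argv[2:5]),sys.argv[5]
p=camera('wrist');f=p['frame']
for m in (n+'_key_top',n):print(m,[(np.round(d['xyz'],4),round(d['confidence'],2)) for d in spot_in(p,m)[:3]])
u,v=map(int,world2pix(p,[x,y,z]))
e=np.array([world2pix(p,[x+.014*np.cos(a),y+.014*np.sin(a),z]) for a in np.linspace(0,6.28,40)])
im=cv2.resize(f[v-40:v+40,u-40:u+40,::-1],None,fx=6,fy=6,interpolation=cv2.INTER_CUBIC).copy()
cv2.polylines(im,[np.int32((e-[u-40,v-40]+.5)*6)],True,(0,0,255),1)
cv2.imwrite(fn,im)
print('pix',u,v,'+1px u,v ->',pix2world(p,u+1,v,z)-pix2world(p,u,v,z),pix2world(p,u,v+1,z)-pix2world(p,u,v,z))
o=get_obs();print(o['time_s'],o['eef_pos'])
E
python3 k.py eared_alarm .496 .1935 .045 pics/e1.png
```

```text
time_s: 6.12
eef_pos: [0.4958, 0.1923, 0.1755]
eef_rot: [-0.0, 0.159, 0.987, -0.0]
wrist_force: [-0.3, -0.8, 0.5]
opening: 0.004
grasp_force: 0.0
eared_alarm_key_top [(array([0.496 , 0.1979, 0.0429]), 0.61)]
eared_alarm [(array([0.4968, 0.1965, 0.0292]), 0.58)]
pix 257 190 +1px u,v -> [0.00027431 0.00082924 0.        ] [ 0.00086593 -0.00028597  0.        ]
6.275 [0.49592985 0.19219857 0.17559562]
```

View pics/e1.png

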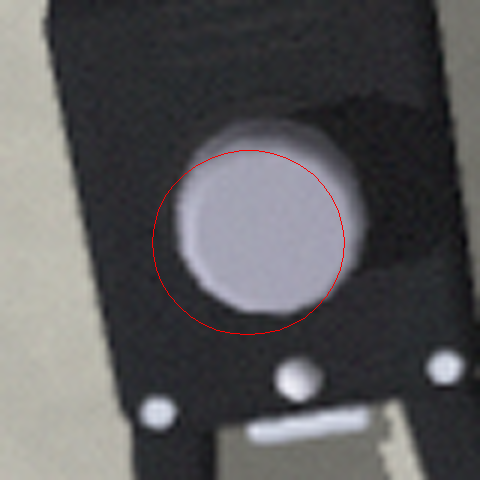

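The key disc sits about 3.5 px right and 3.7 px above the predicted circle, so the target becomes (0.494, 0.1975).

```bash
python3 -m jog '[0.004,0.0045,0.03,0,0,0,1, 0.004,0.0045,0.06,0,0,0,1, 0.004,0.0045,0.085,0,0,0,1, 0.004,0.0045,0.098,0,0,0,1, 0.004,0.0045,0.101,0,0,0,1, 0.004,0.0045,0.104,0,0,0,1, 0.004,0.0045,0.106,0,0,0,1, 0.004,0.0045,0.108,0,0,0,1, 0.004,0.0045,0.11,0,0,0,1, 0.004,0.0045,0.112,0,0,0,1, 0.004,0.0045,0.112,0,0,0,1]'
```

```text
time_s: 7.65
eef_pos: [0.4937, 0.1991, 0.064]
eef_rot: [0.001, 0.159, 0.987, 0.0]
wrist_force: [0.9, 0.6, 3.0]
opening: -0.0
grasp_force: 1.3
```

```bash
python3 -m jog '[0,0,0.0015,0,0,0,1, 0,0,0.003,0,0,0,1, 0,0,0.004,0,0,0,1, 0,0,0.0043,0,0,0,1, 0,0,0.0043,0,0,0,1]'
```

```text
time_s: 8.28
eef_pos: [0.4938, 0.1991, 0.06]
eef_rot: [0.001, 0.159, 0.987, 0.0]
wrist_force: [2.0, -0.0, 7.1]
opening: -0.003
grasp_force: 3.0
```

```bash
python3 -m jog '[0,0,-0.01,0,0,0,1, 0,0,-0.04,0,0,0,1, -0.007,-0.02,-0.08,0,0,0,1, -0.022,-0.06,-0.11,0,0,0,1, -0.04,-0.11,-0.12,0,0,0,1, -0.06,-0.16,-0.12,0,0,0,1, -0.08,-0.215,-0.12,0,0,0,1, -0.1,-0.27,-0.12,0,0,0,1, -0.12,-0.325,-0.12,0,0,0,1, -0.138,-0.375,-0.12,0,0,0,1, -0.144,-0.393,-0.12,0,0,0,1, -0.144,-0.393,-0.12,0,0,0,1, -0.144,-0.393,-0.12,0,0,0,1]'
python3 k.py round_alarm .508 -.219 .049 pics/r1.png
```

```text
time_s: 9.9
eef_pos: [0.5064, -0.2176, 0.179]
eef_rot: [-0.001, 0.158, 0.987, 0.001]
wrist_force: [0.0, 0.1, 0.6]
opening: 0.001
grasp_force: 0.0
round_alarm_key_top [(array([ 0.5044, -0.2172,  0.0486]), 0.89), (array([0.5355, 0.0098, 0.0259]), 0.6)]
round_alarm [(array([ 0.4979, -0.2201,  0.0354]), 0.79)]
pix 255 192 +1px u,v -> [0.00027318 0.00082984 0.        ] [ 0.00086762 -0.00028647  0.        ]
10.05 [ 0.50682753 -0.21770271  0.1794374 ]
```

View pics/r1.png

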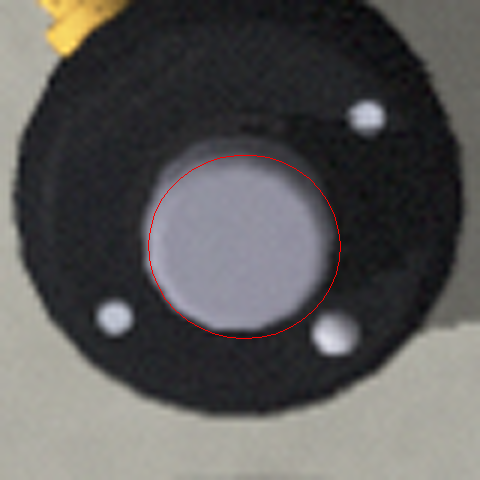

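The disc is about 1 px from the prediction, so I'm pressing almost straight down.

```bash
python3 -m jog '[-0.001,-0.002,0.03,0,0,0,1, -0.001,-0.002,0.06,0,0,0,1, -0.001,-0.002,0.085,0,0,0,1, -0.001,-0.002,0.097,0,0,0,1, -0.001,-0.002,0.101,0,0,0,1, -0.001,-0.002,0.103,0,0,0,1, -0.001,-0.002,0.105,0,0,0,1, -0.001,-0.002,0.107,0,0,0,1, -0.001,-0.002,0.109,0,0,0,1, -0.001,-0.002,0.111,0,0,0,1, -0.001,-0.002,0.111,0,0,0,1]'
```

```text
time_s: 11.42
eef_pos: [0.5075, -0.2219, 0.0687]
eef_rot: [0.001, 0.159, 0.987, -0.0]
wrist_force: [0.5, -0.1, 1.9]
opening: -0.004
grasp_force: 1.3
```

```bash
python3 -m jog '[0,0,0.0015,0,0,0,1, 0,0,0.003,0,0,0,1, 0,0,0.0045,0,0,0,1, 0,0,0.005,0,0,0,1, 0,0,0.005,0,0,0,1]'
```

```text
time_s: 12.05
eef_pos: [0.5075, -0.2219, 0.0639]
eef_rot: [0.0, 0.159, 0.987, -0.0]
wrist_force: [0.7, 0.1, 5.5]
opening: 0.002
grasp_force: 3.0
```

```bash
python3 -m jog '[0,0,-0.01,0,0,0,1, 0,0,-0.04,0,0,0,1, 0.01,0.02,-0.08,0,0,0,1, 0.03,0.06,-0.12,0,0,0,1, 0.045,0.12,-0.14,0,0,0,1, 0.06,0.165,-0.14,0,0,0,1, 0.078,0.206,-0.14,0,0,0,1, 0.078,0.206,-0.14,0,0,0,1, 0.078,0.206,-0.14,0,0,0,1]'
python3 - <<'E'
from h import *
p=camera('wrist');cv2.imwrite('pics/w2.png',cv2.resize(p['frame'][:,:,::-1],(800,600)))
E
```

```text
time_s: 13.18
eef_pos: [0.4971, -0.0016, 0.2033]
eef_rot: [-0.001, 0.158, 0.987, -0.0]
wrist_force: [0.0, 0.1, -0.2]
opening: -0.006
grasp_force: 0.0
```

View pics/w2.png

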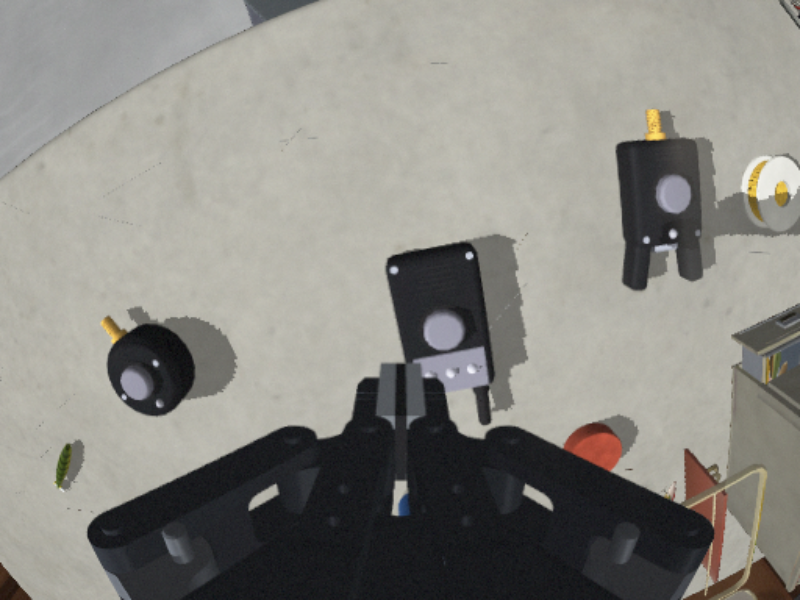

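The devices and the bystanders are where they were: receiver key at (444,329), eared alarm key at (674,194), round alarm key at (137,382). All three keys look lower, and the press forces (5–7 N at about 10 mm) show each latch reached its end.

```bash
python3 -c "from bench import *;print(hand_in())"
```

```text
the job is handed in; nothing more can be done
None
```

I pressed the three keys in the order asked (receiver, eared alarm, round alarm), each about 10 mm down at 5–7 N, which is past the point where the latch reaches its end. The devices and other things looked undisturbed in the last picture, and I handed the job in at about 13 s without getting a verdict back.

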